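# Find the hidden catch of the bar key box

### The arm

A 7-joint arm with a two-finger parallel gripper is mounted at the origin on the work surface. World frame = base frame: x ahead of the robot, y to its left, z up, the work surface at z = 0. Lengths are in mm, angles in rad, forces in N, time in s.
With the tool pointing down it reaches from about 425 to 1025 mm from the base axis. Payload 9.4 kg.
Tool frame: the origin (TCP) lies on the mounting face of the last link; the fingertips stand 186 mm ahead of it and the grasp point (between the pads) lies 167 mm ahead of it; z points along the fingers, y is the direction in which the jaws open and shut (so a half turn about z gives the same grasp; the last joint's range is limited). The gripper opens to 93 mm and grips with 3 to 60 N. Pads are 15 mm wide; open, the fingers measure 128 mm over their backs; the gripper's body (75 mm by 188 mm) begins 65 mm behind the grasp point.
Start: joints at [1.134, 0.599, -0.003, 1.599, 0.002, 0.943, -0.08], TCP at [255.261, -678.577, 404.718] pointing down, gripper open.
Joint ranges: [-2.57, 2.57], [-0.35, 1.97], [-1.29, 1.29], [0.11, 2.56], [-1.05, 4.19], [0.11, 1.86], [-2.63, 2.63]. Speed limits (rad/s): [2.22, 2.22, 3.01, 3.01, 3.14, 3.14, 3.14].

### API

Orientations are given as a 3x3 rotation matrix whose columns are the frame's x, y, z axes.
In Python, from rig import arm, ik, get_state, grab_frame gives the robot as it stands. The module is installed in compiled form; this text tells all that it offers. Calls block until the motion is done:
- arm.movep(position, orientation): joint-space move of the TCP to a pose.
- arm.movel(position, ori=None, vel=150, guard=None): straight line of the TCP; ori=None keeps the orientation; vel is the mean speed in mm/s. With guard (N) it stops when the force on the tool has changed by that much, and returns True; else False.
- arm.movej(angles): joint-space move.
- arm.command_gripper(opening): opening from 0.0 (shut) to 1.0 (fully open); the grip force is fixed at half the most; returns when the fingers have stopped.
- arm.wait(seconds).
- ik(position, orientation): joint angles nearest the present ones, or None.
- get_state(): the state.
- grab_frame(name): name is "scene" or "top"; returns a dict with "img" (384x512x3 uint8, red, green, blue), "camera_matrix" (3x3 intrinsics, pixels), "extrinsics" (4x4, takes a point from camera to world coordinates). Camera axes: x right, y down, z forward; pixel columns grow to the right and rows downward; lengths in mm; the calibration is good to about 2 mm. A picture is of the moment at which its call begins. There is no depth.
A pose or a line that the arm cannot do raises arm.MotionError and nothing moves.
- arm.close_job(): hands the job in, once; it reports no verdict.
The state is a dict: "t": time; "joint_pos": joint angles; "joint_velocities": joint speeds; "effort": joint torques, N m; "tool_pos": TCP position; "tcp_rot": TCP orientation; "force": force on the tool from outside, world axes, zero at the start; "moment": the same for the moment, N m; "gripper_width": opening from 0.0 (shut) to 1.0 (fully open).
Only numpy, scipy, OpenCV 4.12 (cv2) and the standard library are available. Lean on these libraries where they do the work, as an engineer would, in place of code of your own. Each camera call takes 0.05 s, during which the arm holds its last target. There are 200 camera calls.

### The job

One of the six matching square inlays in the top of the low oak key box is a hidden push catch. Feel across the inlays with the fingertips until you find the one that gives, press it fully down so that the drawer springs open, then let the catch come back up and leave the drawer open. Do not pick up, shift or knock over any of the things standing on the box or lying around it.

Things in the scene. Friction and masses are not known exactly. Their poses are not given: they have to be found in the camera images.
- keybox: Low oak chest, 240 (x) by 250 (y) by 70 mm high, fixed to the bar. Origin at the centre of its underside, z up; the drawer front faces its -x. Its flat top, 70 mm above the origin, holds the six inlays; the 78 mm wide border at the back (+x) carries the shot glass and the stopper.
- panel (a point): Middle of the six inlays on the chest's top, axes as the chest's. Inlays 56 mm square in 58 mm windows, 8 mm bars between, centres at x = -33 and +33 mm, y = -66, 0 and +66 mm from here. Five are solid and flush with the top; the sixth, at any of the six places, is the catch: same wood and outline, its face just 2 mm lower.
- catch (a joint): How far the catch inlay is pressed down, m: 0 up, 0.006 fully down (its face then 8 mm below the chest's top). A spring pushes back with about 1.6 N at first, 4 N fully down (up to 5 N with friction), and returns it when let go. At about 0.004 it frees the drawer.
- drawer (a joint): How far the drawer has come out of the chest, m: 0 shut, 0.05 fully out, towards the chest's -x side. No handle; its own spring (about 3 N) drives it out within a second once the catch is pressed, and it stays out.
- shot_glass: Squat pewter shot glass, 48 mm across, 52 mm high, loose, upright on the back border of the chest. Origin at the centre of its underside, z up. To be left alone.
- stopper: Turned steel bottle stopper, 34 mm across, 44 mm high, loose, upright on the back border of the chest. Origin at the centre of its underside, z up. To be left alone.
- muddler: Walnut muddler, 192 mm long, 34 mm thick, lying along its x on the bar on the chest's +y side. Origin under its middle at bar level, z up. To be left alone.
- tongs: Copper ice tongs, about 175 mm long, 13 mm high, up to 52 mm wide, lying along their x on the bar on the chest's -y side. Origin under their middle at bar level, z up. To be left alone.
- tin: Open steel mixing tin, 84 mm across the rim, 105 mm high, standing on the bar on the chest's +y side beyond the muddler. Origin at the centre of its underside, z up. To be left alone.
- cherry_jar: Closed jar, 68 mm across, 85 mm high, standing on the bar on the chest's -y side beyond the tongs. Origin at the centre of its underside, z up. To be left alone.

How it is judged (in metres and radians):
On the way, in this order (a step that is already met when the one before it is completed fails the run):
1. the catch inlay is pressed down far enough to free the drawer (value of joint catch above 0.004 m), for 0.02 s.
2. the drawer has sprung open and the catch is let up again (value of joint drawer above 0.04 m and value of joint catch below 0.002 m), for 0.2 s.
At the end, for the whole second after the job is handed in: The drawer is out by more than 40 mm and at rest, the catch is back up (pressed less than 2 mm), and each of the six loose things is within 20 mm of its starting place and tilted less than 0.2 rad (all of step 2 and velocity of joint drawer between -0.01 and 0.01 m/s and distance of each of shot_glass, stopper, muddler, tongs, tin, cherry_jar from where it was at the start of the episode below 0.02 m and angle between each of shot_glass, stopper, muddler, tongs, tin, cherry_jar's own z axis and vertical below 0.2 rad); the robot touches nothing.
It fails at once if a bystander is lifted, shifted by more than 20 mm or tipped by more than 0.2 rad (not (distance of each of shot_glass, stopper, muddler, tongs, tin, cherry_jar from where it was at the start of the episode below 0.02 m and angle between each of shot_glass, stopper, muddler, tongs, tin, cherry_jar's own z axis and vertical below 0.2 rad)).
It also fails if it takes over 51 s, if anything falls off the work surface, if the arm or the gripper's body presses on something with over 40 N, if the wrist force passes 120 N, or if a joint passes its speed limit or range.

## Working session

There is one attempt and no reset: what is moved stays moved. The work goes in short steps, each a Python script; the robot and the scene stay as the last script left them, time stands still between calls to the robot, and variables do not carry over. Pictures are saved under pics/ and viewed, about 8 in all and at most 12, crops included, and the job is handed in when it is done.

```bash
mkdir -p pics; python3 - <<'E'
from rig import arm, get_state, grab_frame
import cv2,numpy as np
for n in("top","scene"):
    f=grab_frame(n); cv2.imwrite(f"pics/{n}0.png",cv2.resize(f["img"][:,:,::-1],(800,600),interpolation=cv2.INTER_CUBIC))
    np.savez(f"{n}.npz",**f); print(f["camera_matrix"].tolist(),f["extrinsics"].round(3).tolist())
s=get_state();print(s["t"],s["tcp_rot"],s["force"])
E
```

```text
[[474.1293994361669, 0.0, 254.44529686006874], [0.0, 474.1293994361669, 185.00459087275098], [0.0, 0.0, 1.0]] [[0.015, -0.996, 0.084, 519.409], [-1.0, -0.014, 0.015, 39.103], [-0.014, -0.084, -0.996, 1298.511], [0.0, 0.0, 0.0, 1.0]]
[[363.08416994476505, 0.0, 253.64794265043741], [0.0, 363.08416994476505, 192.06018086868923], [0.0, 0.0, 1.0]] [[0.739, 0.539, -0.404, 1000.372], [0.674, -0.584, 0.452, -408.067], [0.008, -0.607, -0.795, 853.609], [0.0, 0.0, 0.0, 1.0]]
0.1 [[ 9.35939849e-01  3.52159359e-01 -6.19973380e-04]
 [ 3.52159871e-01 -9.35939082e-01  1.20821301e-03]
 [-1.54773798e-04 -1.34914444e-03 -9.99999078e-01]] [-0.03683905  0.39563549 -0.71340401]
```

View pics/top0.png

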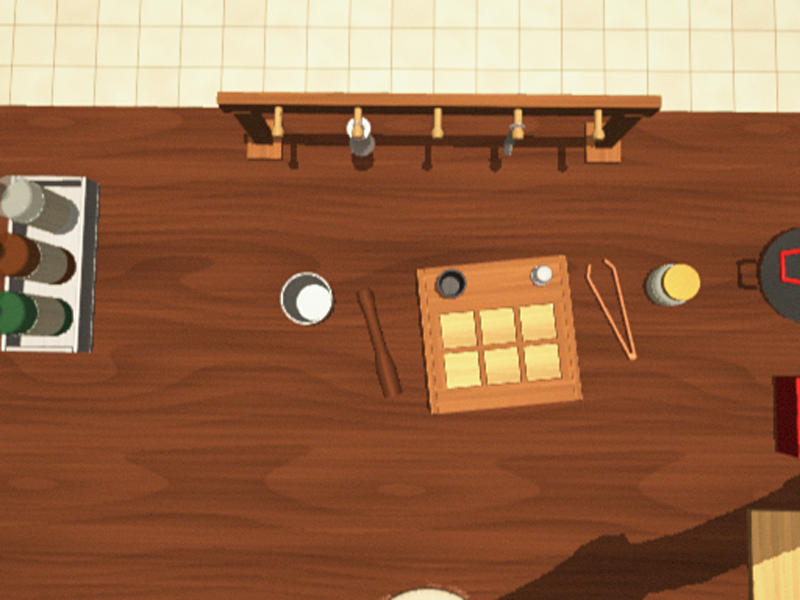

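View pics/scene0.png

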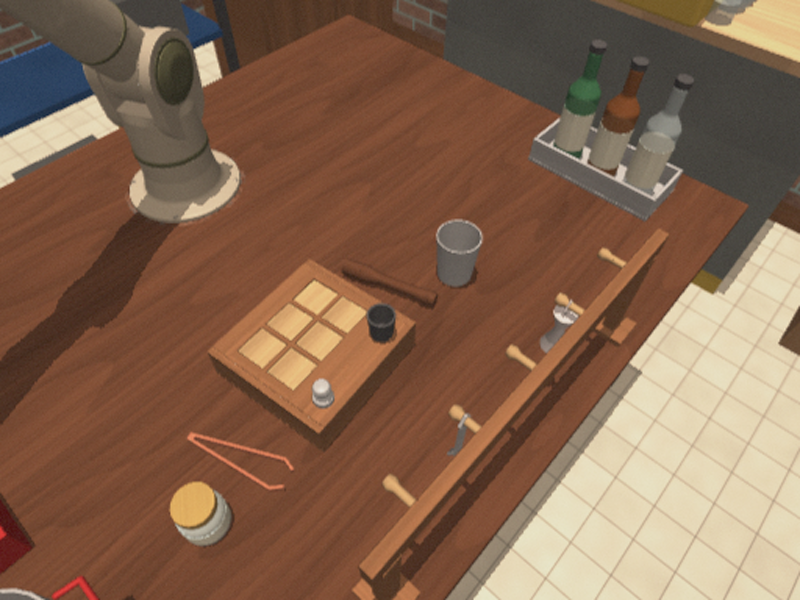

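The top view shows the box with corners at about (417,269), (566,256), (582,399) and (432,413). The inlays are centred around (458..542, 325..368), with the glass at (451,284) and the stopper at (541,274). I'll enlarge both views to localise them and look for the recess.

```bash
python3 - <<'E'
import cv2,numpy as np
a=np.load("top.npz")["img"][155:275,260:380,::-1]; a=cv2.resize(a,(600,600),interpolation=cv2.INTER_CUBIC)
b=np.load("scene.npz")["img"][165:275,130:270,::-1]; b=cv2.resize(b,(763,600),interpolation=cv2.INTER_CUBIC)
cv2.imwrite("pics/topc.png",a);cv2.imwrite("pics/scenec.png",b)
E
```

```text
(no output)
```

View pics/topc.png

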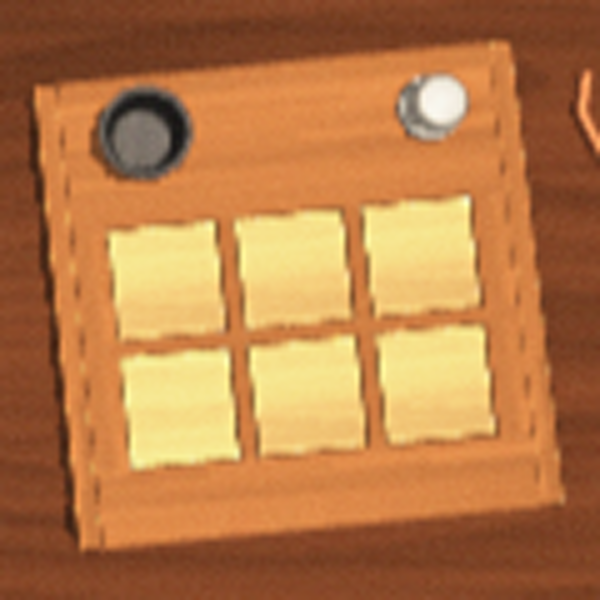

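View pics/scenec.png

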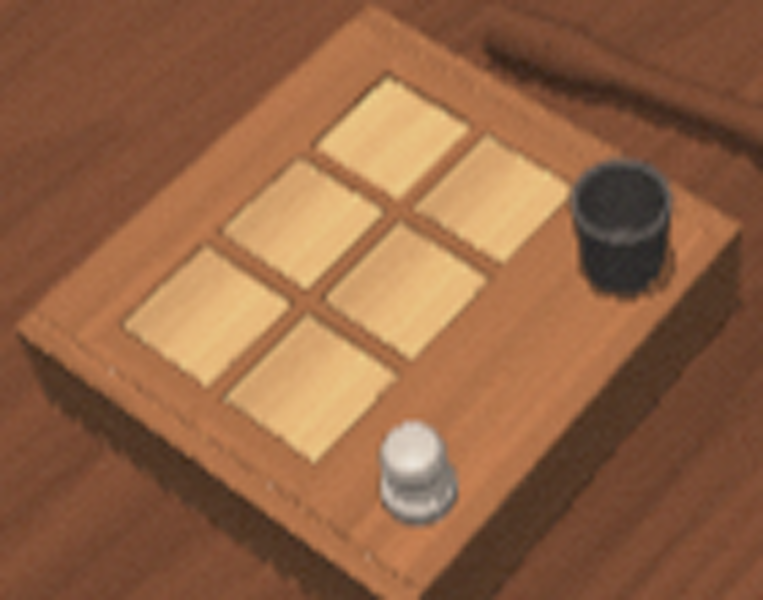

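The crops give the inlay centres, (166,279) to (437,382) in the top crop. The recess isn't reliably visible, so I'll fit the pose and then probe.

```bash
cat > h.py <<'E'
import numpy as np
from rig import arm, ik, get_state, grab_frame
L=np.array([[33,66],[33,0],[33,-66],[-33,66],[-33,0],[-33,-66]],float)
def back(name,px,z):
    f=np.load(name+".npz");K,E=f["camera_matrix"],f["extrinsics"]
    d=np.c_[px,np.ones(len(px))]@np.linalg.inv(K).T@E[:3,:3].T
    o=E[:3,3]; return (o+d*((z-o[2])/d[:,2])[:,None])[:,:2]
def fit(l,w):
    a=(l-l.mean(0))@[1,1j]; b=(w-w.mean(0))@[1,1j]
    yaw=np.angle(np.vdot(a,b)); c,s=np.cos(yaw),np.sin(yaw); R=np.array([[c,-s],[s,c]])
    t=w.mean(0)-R@l.mean(0); return yaw,R,t,w-(l@R.T+t)
tc=np.array([[166,279],[294,267],[422,255],[181,407],[307,394],[437,382]])
sc=np.array([[491,199],[406,290],[312,389],[391,136],[302,224],[206,315]])
top=back("top",tc/5-.4+[260,155],70)
scn=back("scene",sc/5.452-.4+[130,165],70)
yaw,R,t,res=fit(L,top)
c,s=np.cos(yaw),np.sin(yaw); ORI=np.array([[c,s,0],[s,-c,0],[0,0,-1]])
def tcp(i,tipz): return np.r_[R@L[i]+t,tipz+186]
E
python3 - <<'E'
from h import *
print("top",yaw,t,res.round(1).tolist()); y2,_,t2,r2=fit(L,scn); print("scene",y2,t2,r2.round(1).tolist())
for i in range(6): print(np.round(ik(tcp(i,90),ORI),2))
E
```

```text
top 0.11161392629030871 [ 532.64468076 -112.49675635] [[0.1, 0.6], [-0.1, 0.1], [-0.3, -0.3], [-0.0, -0.3], [0.3, 0.5], [0.1, -0.6]]
scene 0.11726028178941444 [ 531.40069801 -114.17702786] [[-0.8, -1.0], [0.0, 0.2], [0.4, 0.1], [0.2, 0.0], [0.7, -0.1], [-0.5, 0.7]]
[-0.05  0.58  0.04  2.09 -0.05  0.47 -1.44]
[ 0.08  0.6   0.02  2.05 -0.02  0.49 -1.35]
[ 0.18  0.62  0.04  2.   -0.04  0.53 -1.22]
[-0.04  0.53  0.04  2.23 -0.05  0.37 -1.42]
[ 0.11  0.55  0.02  2.19 -0.02  0.4  -1.32]
[ 0.22  0.57  0.03  2.14 -0.04  0.44 -1.18]
```

```bash
python3 - <<'E'
from h import *
arm.command_gripper(0.0)
arm.movep(tcp(5,150),ORI); arm.movel(tcp(5,80))
print("t",get_state()["t"])
for i in (5,2,1,4,3,0):
    arm.movel(tcp(i,80),vel=120); arm.wait(.1)
    f0=get_state()["force"]
    hit=arm.movel(tcp(i,61.3),vel=20,guard=8)
    s=get_state(); print(i,hit,"tip",round(s["tool_pos"][2]-186,2),"dF",np.round(s["force"]-f0,1),"t",round(s["t"],1),flush=True)
    arm.movel(tcp(i,80),vel=60)
    if s["tool_pos"][2]-186<66: break
arm.movel(tcp(i,150)); arm.wait(1)
f=grab_frame("scene"); import cv2
cv2.imwrite("pics/s1.png",cv2.resize(f["img"][:,:,::-1],(800,600),interpolation=cv2.INTER_CUBIC)); print(get_state()["t"])
E
```

```text
t 4.1917
5 True tip 70.42 dF [ 0.9 -0.3  8.9] t 5.1
2 True tip 70.49 dF [-0.4  0.   7.8] t 6.8
1 True tip 70.47 dF [-0.7  0.4  8. ] t 8.5
4 True tip 70.44 dF [-1.1 -0.4  8.2] t 10.2
3 True tip 62.37 dF [-0.5  0.3  8.9] t 12.2
14.2667
```

View pics/s1.png

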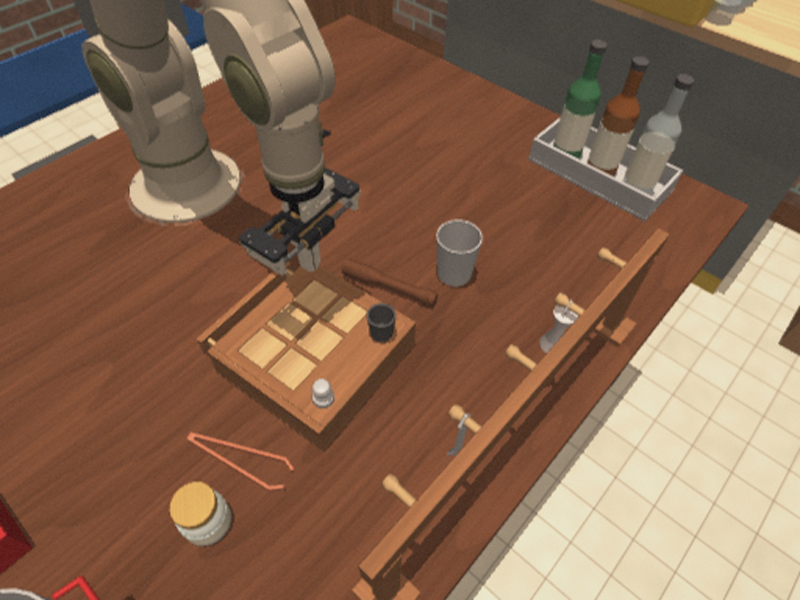

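The drawer has come out: its front edge runs from about (200,340) to (285,270). The bystanders are where they were. I'll move the arm clear and measure the opening from above.

```bash
python3 - <<'E'
from h import *
import cv2
p=tcp(3,230); arm.movel(p,vel=150)
arm.movej([1.134,0.599,-0.003,1.599,0.002,0.943,-0.08]); arm.wait(.5)
f=grab_frame("top"); a=f["img"][155:305,250:390,::-1]
cv2.imwrite("pics/t2.png",cv2.resize(a,(560,600),interpolation=cv2.INTER_CUBIC))
d=cv2.absdiff(f["img"],np.load("top.npz")["img"]).max(2); n,_,st,_=cv2.connectedComponentsWithStats((cv2.medianBlur(d,3)>40).astype("uint8"))
print([r.tolist() for r in st[1:] if r[4]>15]); s=get_state(); print(s["t"],s["force"])
E
```

```text
[[281, 256, 86, 27, 1497]]
17.8833 [-0.02753907  0.30184602 -0.4742489 ]
```

View pics/t2.png

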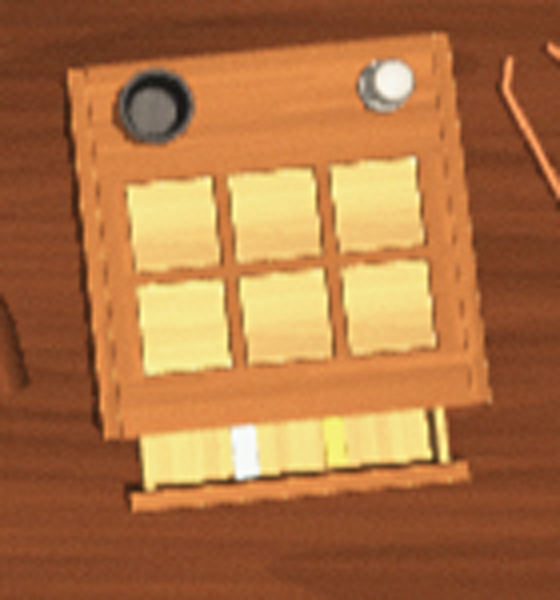

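The drawer is out by about 48 mm, and the drawer region is the only thing that changed in the top image. The catch inlay looks the same as at the start, so it's back up.

```bash
python3 -c "
from rig import arm
arm.close_job()"
```

```text
the job is handed in; nothing more can be done
```

The catch is found, the drawer is open and the job is handed in; the last clock reading, just before that, was about 18 s.

- **Finding the catch:** I fitted the box pose from the six inlays in the top image; the scene camera agreed to about 2 mm. I then probed with the closed fingertips, stopping at an 8 N change in force. Four inlays were solid at tip height of about 70.4 mm. The fifth, at the front and +y side, went down to 62.4 mm, which is the catch's full travel. The sixth inlay was not probed.
- **Last checks:** After I let the catch up and moved the arm back to its start pose, the top view showed the drawer out by roughly 48 mm. The only change from the first top image was the drawer region. So the bystanders had not visibly moved, and the catch inlay looked as it did at the start. The tool force was near zero.
- **Limits:** No check failed or disagreed. The catch being back up and the drawer being at rest are judged from the pictures only, because I had no direct reading of either joint.

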